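Seat the coarse thread comb on the wooden screw

TASK

Check the thread of the wooden screw lying in its stand: pick up the longer, coarse-toothed comb leaf and lower it gently, without dropping it, teeth down onto the middle of the screw, in line with it, so that its teeth drop fully into the threads. Let go and leave it sitting flat and upright there by itself; leave the shorter fine-toothed leaf where it is.

Things in the scene. Friction and masses are not known exactly. Their poses are not given: they have to be found in the camera images.
- coarse_leaf: Aluminium comb leaf, about 150 g, on its own feet: upright plate 120 mm long (x), 8 thick (y), top 81 above the feet. Five teeth, pitch 16, 10 deep, at x = 0, +-16, +-32; tips 15 above the feet. At x = +-56 splayed legs reach y = +-46 and straddle the screw with 2.5 mm to spare. Grip across the 8 mm, mid-length, 50 to 81 above the feet. Origin: centre at foot level, z up. Same if turned about.
- fine_leaf: The wrong gauge, to be left alone: same build and height (81 mm), 150 g, but only 90 mm long, with seven small teeth of 9 mm pitch. Origin: centre at foot level, x along the plate, z up. The two leaves may stand in either place.
- screw_stand: Fixed plywood block 200 x 100 mm, 42 high; a wooden screw lies half sunk along its x axis, turned head out to x = 124, end board (65 high) at x = -94. Thread from x = -80 to 80, 50 mm over crests, 30 in the grooves, pitch 16, grooves at x = 0, +-16, +-32.., axis 45 above the bench. Leaf fully home: its origin 45 above this one (55 if riding on the crests). Origin: centre of underside, z up.
- screw_crown (a point): Point over the groove at mid-thread, at the height of the crests, 70 mm above the bench; axes as the stand's. The sloping flanks, waxed and slippery, guide the teeth into the nearest grooves.
There are look-alikes about, which are no part of the job. What is shaped like the coarse_leaf but green or orange is not meant.

How it is judged:
By the outcome, as a careful person would: the job done as asked, in the order asked, and still so for the second after the job is handed in, with the robot touching nothing.
It also fails if it takes over 38 s, if anything falls off the work surface, if the arm or the gripper's body presses on something with over 40 N, if the wrist force passes 120 N, or if a joint passes its speed limit or range.

ROBOT

A 6-joint arm with a two-finger parallel gripper is mounted at the origin on the work surface. World frame = base frame: x ahead of the robot, y to its left, z up, the work surface at z = 0. Lengths are in m, angles in rad, forces in N, time in s.
With the tool pointing down it reaches from about 0.425 to 0.95 m from the base axis. Payload 3.5 kg.
Tool frame: the origin (TCP) lies at the very end of the fingers, on their centre line; the grasp point (between the pads) lies 19 mm behind it; z points along the fingers, y is the direction in which the jaws open and shut (so a half turn about z gives the same grasp; the last joint's range is limited). The gripper opens to 85 mm and grips with 20 to 120 N. Pads are 22 mm wide; open, the fingers measure 114 mm over their backs; the gripper's body (76 mm by 85 mm) begins 54 mm behind the grasp point. The pads swing forward as they close: fully open they stand 13 mm farther back than shut.
Start: joints at [1.063, 0.286, 1.577, -0, 1.279, -0.15], TCP at [0.236, 0.632, 0.231] pointing down, gripper open.
Joint ranges: [-2.77, 2.77], [-0.9, 2.22], [0.21, 2.48], [-1.53, 4.67], [0.24, 2.81], [-2.84, 2.84]. Speed limits (rad/s): [2.79, 2.79, 3.14, 3.14, 3.14, 3.14].

INTERFACE

Orientations are given as a unit quaternion [x, y, z, w].
In Python, from plant import ctrl, imaging gives the robot as it stands.
- The arm moves only by the shell command python3 -m creep 'ROWS' [OPENING] [FORCE]. ROWS is JSON, one flat list of numbers, 4 for each row, row after row: the shift along the tool's x, y, z in units of 25 mm (1.0 is 25 mm), then the turn about the tool's z in units of 5 degrees (1.0 is 5 degrees). A call has 1 to 20 rows; each row is the pose to reach, as a shift and turn from the pose commanded when the call began, along the tool's axes at that moment; what a row does not reach only later rows make up. A row lasts 1/12 s, in which the tool goes at most 41.7 mm and 7.16 degrees, less where a joint would pass 70% of its speed; a pose out of reach is approached as far as the arm can. A call with a gripper value outside its range is refused whole. OPENING is the closure in counts, from 0 (fully open) to 255 (shut), set as the call begins (- or left out, the last holds). The fingers move at their own pace and stop on an object; FORCE is the grip in N (left out, the last holds). Time passes only in rows, so rows that repeat a pose let the fingers close. It gives the time, the measured TCP pose, the force and the opening at its end, in the units of the state.
- ctrl.get_state(): the state, without advancing time (a new reading comes with each control period).
- imaging.read_camera(name): name is "scene" or "top" or "wrist"; returns the picture (420x560x3 uint8, red, green, blue); there is no depth.
- imaging.camera_info(name): a dict with "intrinsics" (3x3 intrinsics, pixels), "origin" and "attitude" of the camera in the world. Camera axes: x right, y down, z forward; pixel columns grow to the right and rows downward; lengths in m; the calibration is good to about 2 mm. A picture is of the moment at which its call begins: read the wrist's pose just before it. camera_info takes no time and is no camera call; for the wrist camera it gives the pose at the moment of the call.
- ctrl.sign_off(): hands the job in, once; it reports no verdict.
Trained networks look in the newest picture that a camera, given by its name, has taken for a name from the list of things; names that differ only in an ending like _2 or _b are one class to them, and where a whole thing is asked for, a point or a joint stands for the part that bears it (a point fixed in the world has none). Each returns a list of dicts, best first, with "p" (0 to 1); they miss things now and then, are a little off and sometimes report something else, mostly with a low value. They report only what shows in the picture. A call takes as long as a camera call. They do not tell look-alikes from the thing itself.
- imaging.silhouettes(camera, name): "mask" (420x560 bool, what is visible of it) and "uv" ([column, row] in pixels, amid what is visible of it).
The state is a dict: "time": time; "qpos": joint angles; "dq": joint speeds; "joint_efforts": joint torques, N m; "eef_pos": TCP position; "tcp_rot": TCP orientation; "contact_force": force on the tool from outside, world axes, zero at the start; "wrist_torque": the same for the moment, N m; "opening": opening from 0.0 (shut) to 1.0 (fully open).
Only numpy, scipy, OpenCV 4.12 (cv2) and the standard library are available. Lean on these libraries where they do the work, as an engineer would, in place of code of your own. Each camera call takes 0.05 s, during which the arm holds its last target.

## Working session

There is one attempt and no reset: what is moved stays moved. The work goes in short steps, Python scripts to look and compute and a shell command to move; the robot and the scene stay as the last step left them, time stands still between calls to the robot, and variables do not carry over. Pictures are saved under pics/ and viewed, and the job is handed in when it is done.

```bash
mkdir -p pics; ls; python3 - <<'E'
from plant import ctrl, imaging
import cv2,json
for n in ["scene","top","wrist"]:
    im=imaging.read_camera(n); cv2.imwrite(f"pics/{n}0.png",im[:,:,::-1])
    i=imaging.camera_info(n); print(n,i)
print(ctrl.get_state())
E
```

```text
pics
scene {'intrinsics': array([[432.62525342,   0.        , 278.85255643],
       [  0.        , 432.62525342, 212.28424469],
       [  0.        ,   0.        ,   1.        ]]), 'origin': array([ 1.20127257, -0.06003537,  0.67403392]), 'attitude': array([ 0.69992759,  0.58798891, -0.25439693, -0.31567803])}
top {'intrinsics': array([[398.92299849,   0.        , 279.59670986],
       [  0.        , 398.92299849, 215.1116515 ],
       [  0.        ,   0.        ,   1.        ]]), 'origin': array([0.39133729, 0.09554033, 0.78962428]), 'attitude': array([-0.69445408,  0.71380893, -0.06187945,  0.06619126])}
wrist {'intrinsics': array([[304.39780879,   0.        , 284.63909932],
       [  0.        , 304.39780879, 212.06561734],
       [  0.        ,   0.        ,   1.        ]]), 'origin': array([0.16840539, 0.65722809, 0.37395087]), 'attitude': array([0.81338673, 0.56364639, 0.08122899, 0.11877129])}
{'time': 0.15, 'qpos': array([ 1.06299224e+00,  2.87013197e-01,  1.57786410e+00,  1.42727184e-05,
        1.27860908e+00, -1.49975238e-01]), 'dq': array([-0.0007775 , -0.00126277, -0.00436007, -0.00079641,  0.00062772,
        0.00071764]), 'joint_efforts': array([ 9.44944659e-04, -4.06605148e+01, -2.93140393e+01, -1.53510709e-04,
        3.93911774e-03,  1.40731032e-05]), 'eef_pos': array([0.23610941, 0.6318008 , 0.23021825]), 'tcp_rot': array([ 1.77963382e-01,  9.84036655e-01, -8.93905639e-04, -3.12295211e-04]), 'contact_force': array([ 0.73266942,  0.01638565, -0.05481296]), 'wrist_torque': array([-0.01295916,  0.06151521,  0.01764435]), 'opening': 0.9983804364441469}
```

View pics/scene0.png

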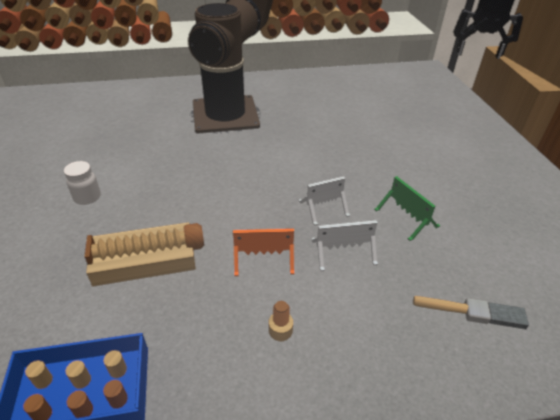

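View pics/top0.png

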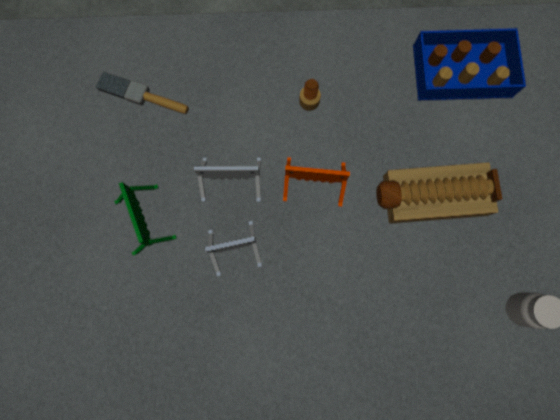

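View pics/wrist0.png

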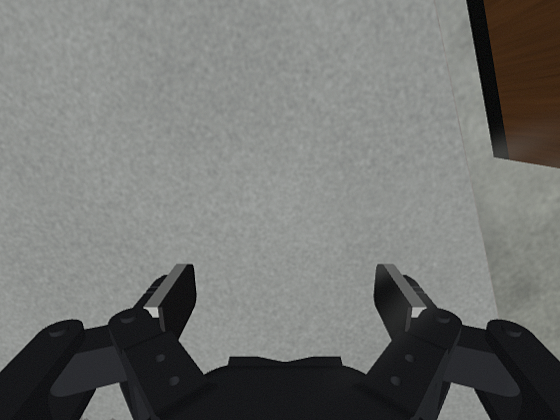

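```bash
python3 - <<'E'
import cv2,numpy as np
s=cv2.imread('pics/scene0.png');t=cv2.imread('pics/top0.png')
a=cv2.resize(t[145:285,185:275],None,fx=4,fy=4,interpolation=cv2.INTER_CUBIC)
b=cv2.resize(s[165:280,295:390],None,fx=4,fy=4,interpolation=cv2.INTER_CUBIC)
h=max(a.shape[0],b.shape[0]);c=np.zeros((h,a.shape[1]+b.shape[1],3),np.uint8)
c[:a.shape[0],:a.shape[1]]=a;c[:b.shape[0],a.shape[1]:]=b
cv2.imwrite('pics/crop1.png',c)
cv2.imwrite('pics/crop2.png',cv2.resize(t[150:235,365:515],None,fx=5,fy=5,interpolation=cv2.INTER_CUBIC))
E
```

```text
(no output)
```

View pics/crop1.png

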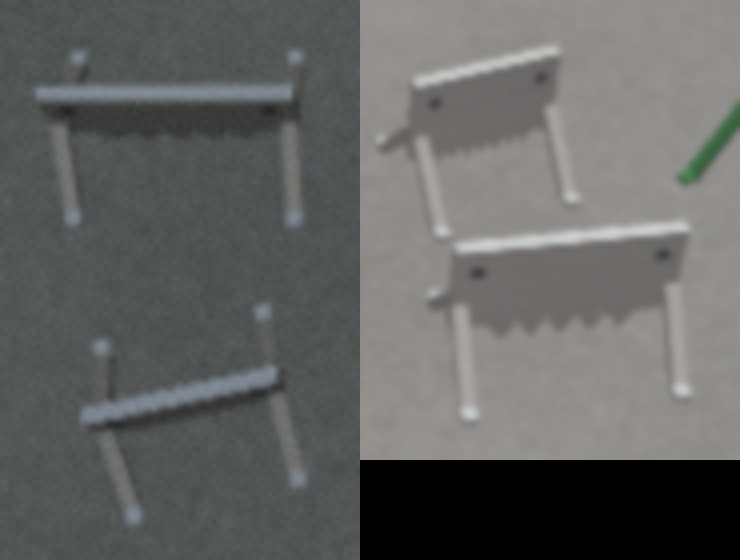

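View pics/crop2.png

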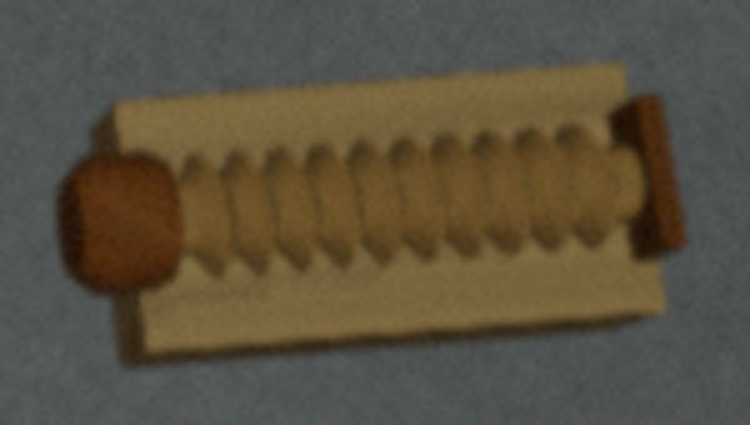

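```bash
cat > h.py <<'E'
import numpy as np
from scipy.spatial.transform import Rotation as R
from scipy.optimize import least_squares
def cam(i):
    return i['intrinsics'],np.array(i['origin']),R.from_quat(i['attitude'])
def proj(c,P):
    K,o,r=c; p=r.inv().apply(np.atleast_2d(P)-o); p=p@K.T; return p[:,:2]/p[:,2:]
def world(pose,P):
    x,y,a=pose; P=np.atleast_2d(P).astype(float); c,s=np.cos(a),np.sin(a)
    return np.c_[x+c*P[:,0]-s*P[:,1],y+s*P[:,0]+c*P[:,1],P[:,2]]
def fit(obs,x0):  # obs: list (cam, Ppts, uv)
    f=lambda q: np.concatenate([(proj(c,world(q,P))-uv).ravel() for c,P,uv in obs])
    s=least_squares(f,x0,loss='soft_l1'); return s.x,f(s.x).reshape(-1,2)
E
python3 - <<'E'
from h import *
from plant import ctrl,imaging
T=cam(imaging.camera_info('top'));S=cam(imaging.camera_info('scene'))
def pk(l,f,o): return (np.array(l)+.5)/f-.5+np.array(o)
# 'top' image axes -> world
for uv in [(227,169),(231,243),(440,195)]:
    d=T[2].apply(np.linalg.inv(T[0])@[*uv,1]);print(uv,T[1]+d*(0.05-T[1][2])/d[2])
P=np.array([[-56,46,2],[56,46,2],[-56,-46,2],[56,-46,2],[-60,0,81],[60,0,81]])/1000
ut=pk([(78,58),(295,57),(72,217),(294,217),(37,94),(292,94)],4,(185,145))
us=pk([(75,297),(110,413),(323,390),(97,247),(328,228)],4,(295,165))
d=[0,0,0]
best=None
for a in np.arange(-3.14,3.14,.5):
    r=fit([(T,P,ut)],[.5,.2,a])
    if best is None or abs(r[1]).sum()<abs(best[1]).sum(): best=r
print('leaf top',best[0],best[1].round(1).tolist())
q=best[0]
# assign scene pts
pp=proj(S,world(q,P));print(pp.round(1).tolist(),us.round(1).tolist())
idx=[np.argmin(np.linalg.norm(pp-u,axis=1)) for u in us];print(idx)
r=fit([(S,P[idx],us)],q);print('leaf scene',r[0],r[1].round(1).tolist())
r=fit([(S,P[idx],us),(T,P,ut)],q);print('leaf both',r[0])
B=np.array([[100,-50,42],[-100,-50,42],[-100,50,42],[100,50,42]])/1000
ub=pk([(118,102),(625,65),(665,308),(145,350)],5,(365,150))
best=None
for BB in (B,B*[1,-1,1]):
  for a in np.arange(-3.14,3.14,.5):
    r=fit([(T,BB,ub)],[.5,-.2,a])
    if best is None or abs(r[1]).sum()<abs(best[1]).sum(): best=r
print('stand top',best[0],best[1].round(1).tolist())
print('scene proj stand corners',proj(S,world(best[0],B)).round(1).tolist(),proj(S,world(best[0],[[0,0,.07],[.124,0,.045],[-.094,0,.065]])).round(1).tolist())
E
python3 - <<'E'
import cv2
s=cv2.imread('pics/scene0.png')
cv2.imwrite('pics/crop3.png',cv2.resize(s[215:285,75:215],None,fx=5,fy=5,interpolation=cv2.INTER_CUBIC))
E
```

```text
(227, 169) [0.62024578 0.1972017  0.05      ]
(231, 243) [0.47677792 0.19016123 0.05      ]
(440, 195) [ 0.55717651 -0.20679082  0.05      ]
leaf top [ 0.61279827  0.19585396 -1.5974358 ] [[0.2, -1.2], [0.2, -1.1], [0.1, 2.6], [-0.0, 2.5], [-0.9, -0.1], [0.2, -0.3]]
[[375.5, 263.7], [322.3, 269.6], [362.3, 232.4], [312.7, 237.4], [376.6, 220.3], [318.3, 226.0]] [[313.4, 238.9], [322.1, 267.9], [375.4, 262.1], [318.9, 226.4], [376.6, 221.6]]
[np.int64(3), np.int64(1), np.int64(0), np.int64(5), np.int64(4)]
leaf scene [ 0.61287289  0.19621715 -1.60006496] [[-0.4, -1.5], [0.3, 1.7], [0.2, 1.7], [-0.4, -0.4], [0.2, -1.2]]
leaf both [ 0.61286297  0.19599749 -1.59779386]
stand top [ 0.56759248 -0.2151591  -4.66633093] [[-1.0, -0.7], [0.1, -0.7], [0.9, 1.1], [-0.0, 0.4]]
scene proj stand corners [[193.3, 255.5], [85.4, 272.3], [90.2, 235.2], [189.5, 221.1]] [[137.8, 235.2], [203.0, 234.8], [87.9, 244.4]]
```

View pics/crop3.png

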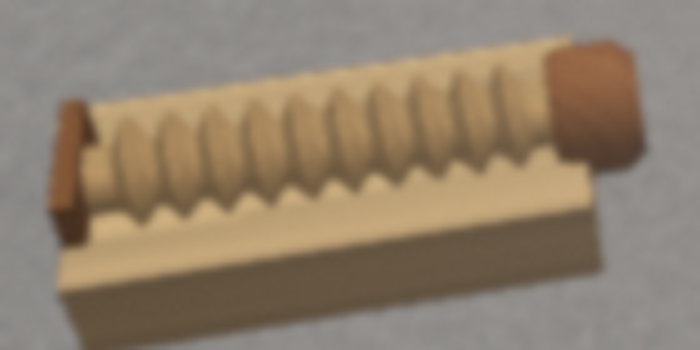

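```bash
cat >> h.py <<'E'
def todo(st,xyz,jaw):  # target TCP xyz, jaw(y) yaw mod pi; tool axes units
    r=R.from_quat(st['tcp_rot']); d=r.inv().apply(np.array(xyz)-st['eef_pos'])/.025
    y=r.as_matrix()[:,1]; yaw=np.arctan2(y[1],y[0]); dd=-(jaw-yaw); dd=(dd+np.pi/2)%np.pi-np.pi/2
    return d.round(3),(np.degrees(dd)/5).round(3)
E
python3 - <<'E'
from h import *
from plant import ctrl,imaging
T=cam(imaging.camera_info('top'));S=cam(imaging.camera_info('scene'))
def pk(l,f,o): return (np.array(l)+.5)/f-.5+np.array(o)
q=[ .5676,-.2152,1.617]
B=np.array([[100,-50,42],[-100,-50,42],[-100,50,42],[100,50,42]])/1000
ub=pk([(118,102),(625,65),(665,308),(145,350)],5,(365,150))
Bs=np.array([[100,-50,42],[-100,-50,42],[100,-50,0]])/1000
us=pk([(592,205),(57,290),(601,270)],5,(75,215))
r=fit([(S,Bs,us)],q);print('stand scene',r[0],r[1].round(1).tolist())
r=fit([(S,Bs,us),(T,B,ub)],q);print('stand both',r[0],r[1].round(1).tolist())
st=ctrl.get_state()
print(todo(st,[.613,.196,.18],1.544+np.pi/2))
E
```

```text
stand scene [ 0.56715829 -0.21598834  1.62599325] [[0.1, -0.6], [-0.8, -0.1], [0.7, 0.5]]
stand both [ 0.56745774 -0.21536625  1.61900991] [[0.3, -0.2], [-0.6, -0.2], [0.9, 0.8], [-0.9, -0.5], [0.1, -0.8], [1.0, 1.0], [0.2, 0.5]]
(array([-20.227, -11.044,   2.023]), np.float64(14.207))
```

```bash
python3 -m creep '[-0.4,-0.2,0,0.4, -1.4,-0.8,0,1.2, -2.6,-1.4,0,2.2, -4,-2.2,0,3.2, -5.4,-2.9,0,4.2, -6.8,-3.7,0.2,5.2, -8.2,-4.5,0.4,6.2, -9.6,-5.2,0.6,7.2, -11,-6,0.8,8.2, -12.4,-6.8,1,9.2, -13.8,-7.5,1.2,10.2, -15.2,-8.3,1.4,11.2, -16.6,-9.1,1.6,12.2, -17.8,-9.7,1.8,13, -18.9,-10.3,2,13.6, -19.6,-10.7,2,14, -20.1,-11,2,14.2, -20.2,-11,2,14.2, -20.2,-11,2,14.2]' 0 30
python3 - <<'E'
from plant import ctrl, imaging
import cv2
from h import *
ci=imaging.camera_info('wrist'); im=imaging.read_camera('wrist')
cv2.imwrite('pics/w1.png',im[:,:,::-1]); print(ci)
c=cam(ci); q=[.613,.196,1.544]
print(proj(c,world(q,np.array([[-60,0,81],[60,0,81],[56,44,0],[-56,44,0],[56,-44,0],[-56,-44,0]])/1000)).round(1).tolist())
print(todo(ctrl.get_state(),[.613,.196,.047],1.544+np.pi/2))
E
```

```text
time: 1.73
eef_pos: [0.6133, 0.1973, 0.1814]
tcp_rot: [0.717, 0.697, 0.0, -0.0]
contact_force: [0.4, -0.2, -0.5]
opening: 0.999
{'intrinsics': array([[304.39780879,   0.        , 284.63909932],
       [  0.        , 304.39780879, 212.06561734],
       [  0.        ,   0.        ,   1.        ]]), 'origin': array([0.61569795, 0.26966691, 0.32512861]), 'attitude': array([ 0.98945516, -0.01413457, -0.00255518,  0.14412552])}
[[284.4, 277.5], [284.1, 139.8], [242.0, 139.3], [246.1, 239.7], [326.6, 139.1], [322.9, 239.6]]
(array([-0.087,  0.013,  5.379]), np.float64(0.008))
```

View pics/w1.png

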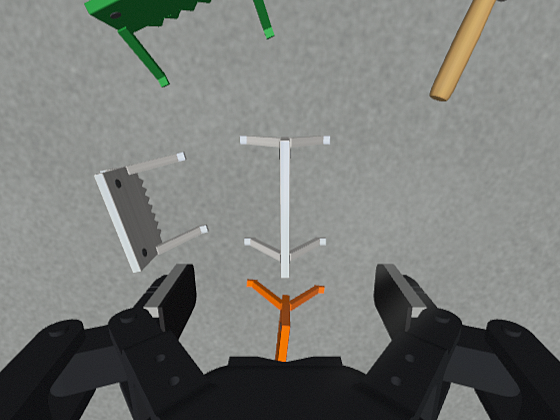

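The coarse leaf (top edge from (285,139) to (285,277), 5 teeth seen in the scene crop) matches the prediction within 1 px. The fine one stands at (120,220), the orange at (285,330) and the green at (150,20). I'm descending now.

```bash
python3 -m creep '[-0.05,0,0.4,0, -0.08,0,1.2,0, -0.08,0,2.2,0, -0.08,0,3.2,0, -0.08,0,4.1,0, -0.08,0,4.8,0, -0.08,0,5.2,0, -0.08,0,5.38,0, -0.08,0,5.38,0, -0.08,0,5.38,0]' 0 35
python3 -m creep '[0,0,0,0,0,0,0,0,0,0,0,0,0,0,0,0,0,0,0,0,0,0,0,0,0,0,0,0,0,0,0,0,0,0,0,0,0,0,0,0,0,0,0,0,0,0,0,0]' 255 35
python3 - <<'E'
from plant import ctrl, imaging
import cv2
im=imaging.read_camera('scene'); cv2.imwrite('pics/s2.png',im[:,:,::-1])
im=imaging.read_camera('wrist'); cv2.imwrite('pics/w2.png',im[:,:,::-1])
E
```

```text
time: 2.62
eef_pos: [0.6134, 0.1964, 0.0477]
tcp_rot: [0.716, 0.698, 0.001, 0.0]
contact_force: [-0.1, -0.5, -0.2]
opening: 0.998
time: 3.62
eef_pos: [0.6132, 0.1958, 0.047]
tcp_rot: [0.716, 0.698, 0.0, 0.0]
contact_force: [0.3, -0.3, 1.6]
opening: 0.092
```

View pics/w2.png

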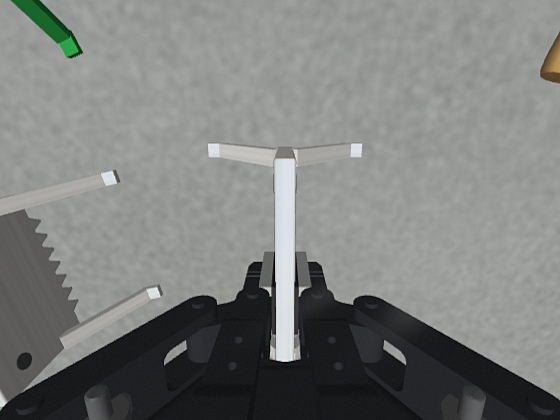

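View pics/s2.png

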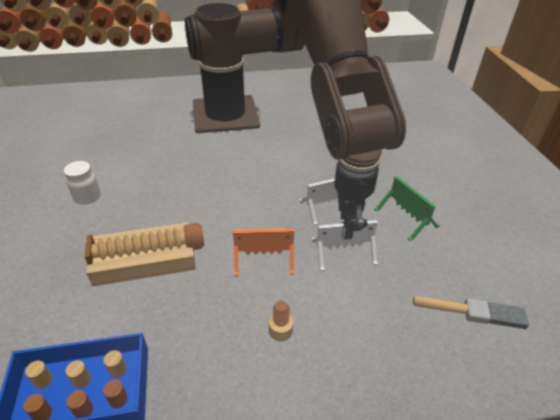

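```bash
python3 -m creep '[0,0,-0.2,0, 0,0,-0.6,0, 0,0,-1.2,0, 0,0,-2,0, 0,0,-3,0, 0,0,-4,0, 0,0,-5,0, 0,0,-6,0, 0,0,-6.8,0, 0,0,-7.4,0, 0,0,-7.7,0, 0,0,-7.7,0]'
python3 - <<'E'
from plant import ctrl, imaging
import cv2
from h import *
print(todo(ctrl.get_state(),[.5675,-.08,.24],1.619+np.pi/2))
im=imaging.read_camera('scene'); cv2.imwrite('pics/s3.png',im[:,:,::-1])
E
```

```text
time: 4.72
eef_pos: [0.6141, 0.1961, 0.2432]
tcp_rot: [0.716, 0.698, 0.002, 0.002]
contact_force: [-0.3, 0.3, -0.9]
opening: 0.091
(array([-11.089,  -1.577,   0.108]), np.float64(-0.851))
```

View pics/s3.png

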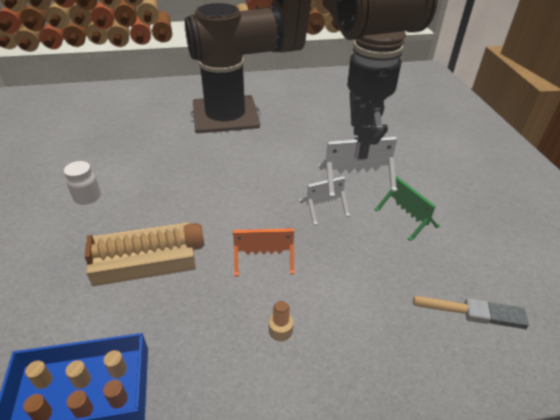

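Leaf lifted at (362,155), level in the jaws. I'll carry it over and stop short of the stand to look.

```bash
python3 -m creep '[-0.2,0,0,0, -0.7,-0.1,0,0, -1.5,-0.2,0,-0.1, -2.5,-0.4,0,-0.2, -3.6,-0.5,0,-0.3, -4.8,-0.7,0,-0.4, -6,-0.9,0,-0.5, -7.2,-1,0,-0.6, -8.3,-1.2,0,-0.7, -9.3,-1.3,0,-0.8, -10.1,-1.4,0,-0.85, -10.7,-1.5,0,-0.85, -11,-1.55,0,-0.85, -11.1,-1.58,0,-0.85, -11.1,-1.58,0,-0.85, -11.1,-1.58,0,-0.85]'
python3 - <<'E'
from plant import ctrl, imaging
import cv2,pickle
from h import *
st=ctrl.get_state();ci=imaging.camera_info('wrist'); im=imaging.read_camera('wrist')
pickle.dump((st,ci),open('w3.pkl','wb'))
cv2.imwrite('pics/w3.png',im[:,:,::-1])
c=cam(ci); q=[.56746,-.21537,1.619]
P=np.array([[100,-50,42],[-100,-50,42],[-100,50,42],[100,50,42],[0,0,70],[80,-25,45],[-80,-25,45],[-80,25,45],[-94,0,65]])/1000
print(proj(c,world(q,P)).round(1).tolist())
print(todo(st,[.56746,-.21537,.2],1.619+np.pi/2))
E
```

```text
time: 6.1
eef_pos: [0.566, -0.0801, 0.2388]
tcp_rot: [0.69, 0.724, -0.0, -0.001]
contact_force: [0.5, 0.8, -1.9]
opening: 0.09
[[323.2, 217.2], [318.1, 357.5], [244.5, 357.5], [237.9, 217.3], [280.6, 305.3], [301.7, 234.1], [300.0, 346.8], [262.4, 346.8], [281.1, 366.9]]
(array([-5.409, -0.201,  1.549]), np.float64(0.0))
```

View pics/w3.png

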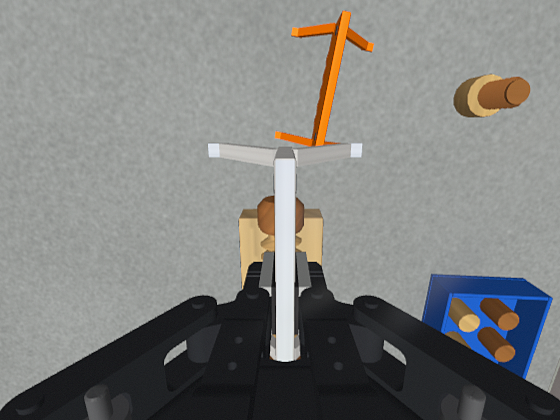

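```bash
python3 -m creep '[-0.2,0,0,0, -0.7,0,0,0, -1.5,0,0,0, -2.4,-0.1,0,0, -3.4,-0.1,0,0, -4.4,-0.1,0,0, -5.3,-0.2,0,0, -6,-0.2,0,0, -6.5,-0.2,0,0, -6.8,-0.2,0,0, -6.8,-0.2,0,0, -6.8,-0.2,0,0]'
python3 - <<'E'
from plant import ctrl, imaging
import cv2,pickle
from h import *
st=ctrl.get_state();ci=imaging.camera_info('wrist'); im=imaging.read_camera('wrist')
pickle.dump((st,ci),open('w4.pkl','wb'))
cv2.imwrite('pics/w4.png',im[:,:,::-1])
cv2.imwrite('pics/w4c.png',cv2.resize(im[0:210,170:400,::-1],None,fx=2.8,fy=2.8,interpolation=cv2.INTER_CUBIC))
c=cam(ci); q=[.56746,-.21537,1.619]
P=np.array([[100,-50,42],[-100,-50,42],[-100,50,42],[100,50,42],[0,0,70],[80,-25,45],[-80,-25,45],[-80,25,45],[-94,0,65]])/1000
print(proj(c,world(q,P)).round(1).tolist())
print(todo(st,[.56746,-.21537,.2],1.619+np.pi/2))
E
```

```text
time: 7.15
eef_pos: [0.5695, -0.2503, 0.2391]
tcp_rot: [0.69, 0.724, 0.0, -0.0]
contact_force: [0.4, -0.4, -2.1]
opening: 0.085
[[333.5, 57.2], [326.1, 240.8], [242.9, 240.9], [234.9, 57.4], [284.3, 159.9], [308.6, 78.2], [305.8, 225.9], [263.2, 226.0], [284.5, 243.6]]
(array([ 1.397, -0.013,  1.566]), np.float64(-0.002))
```

View pics/w4c.png

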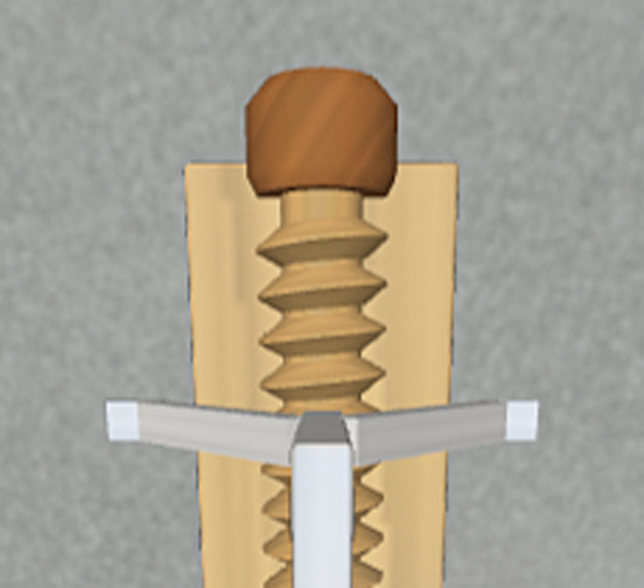

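```bash
python3 - <<'E'
from h import *
import pickle
st,ci=pickle.load(open('w4.pkl','rb'));c=cam(ci)
pk=lambda l:(np.array(l)+.5)/2.8-.5+np.array([170,0])
q=[.56746,-.21537,1.619]
P1=np.array([[100,50,42],[100,-50,42]])/1000; u1=pk([(186,164),(458,164)])
P2=np.array([[72,0,45],[56,0,45],[40,0,45],[24,0,45]])/1000
R_=np.array([(387,238),(387,285),(386,330),(386,375)]);L=np.array([(257,250),(258,297),(259,342),(260,386)])
u2=pk((R_+L)/2)
r=fit([(c,P1,u1),(c,P2,u2)],q);print(r[0],r[1].round(1).tolist())
r=fit([(c,P2,u2)],q);print('crests',r[0])
r=fit([(c,P1,u1)],q);print('corn',r[0])
# leaf in hand
ro=R.from_quat(st['tcp_rot']);yv=ro.as_matrix()[:,1];
z0=st['eef_pos'][2]-.047
x=-ro.as_matrix()[:,0]; a=np.arctan2(x[1],x[0])%np.pi;print('leaf yaw from tool',a, st['eef_pos'])
Pl=np.array([[56,44,z0*1000],[56,-44,z0*1000],[60,0,z0*1000+81]])/1000
ul=np.vstack([pk([(122,421),(522,421)]),pk([(322,443)])])
print(proj(c,world([*st['eef_pos'][:2],a],Pl)).round(1),ul.round(1))
E
```

```text
[ 0.56808058 -0.21604099  1.61928606] [[-0.6, -0.1], [0.7, -0.3], [0.1, 0.5], [-0.0, 0.2], [-0.0, 0.1], [-0.2, -0.3]]
crests [ 0.56836036 -0.2158892   1.6246305 ]
corn [ 0.56781098 -0.21626647  1.61728489]
leaf yaw from tool 1.618783127469186 [ 0.56947624 -0.25028392  0.23912204]
[[213.  149.4]
 [355.8 149.2]
 [284.  157.7]] [[213.2 150. ]
 [356.1 150. ]
 [284.7 157.9]]
```

```bash
python3 - <<'E'
from h import *
from plant import ctrl
print(todo(ctrl.get_state(),[.5681,-.2159,.13],1.6195+np.pi/2))
E
python3 -m creep '[0.2,0,0,0, 0.6,0,0,0, 1,0,0.2,0, 1.3,0,0.6,0, 1.38,0,1.2,0, 1.38,0,2,0, 1.38,0,2.8,0, 1.38,0,3.5,0, 1.38,0,4,0, 1.38,0,4.3,0, 1.38,0,4.36,0, 1.38,0,4.36,0]'
python3 - <<'E'
from h import *
from plant import ctrl
st=ctrl.get_state()
print(st['eef_pos'],todo(st,[.5681,-.2159,.092],1.6195+np.pi/2))
E
```

```text
(array([1.355, 0.01 , 4.369]), np.float64(-0.001))
time: 8.2
eef_pos: [0.5677, -0.2158, 0.13]
tcp_rot: [0.69, 0.724, -0.0, -0.0]
contact_force: [-1.2, 0.1, -0.5]
opening: 0.086
[ 0.567712   -0.21577832  0.12999031] (array([-0.006,  0.016,  1.52 ]), np.float64(-0.005))
```

```bash
python3 -m creep '[0,0.02,0.1,0, 0,0.02,0.25,0, 0,0.02,0.4,0, 0,0.02,0.55,0, 0,0.02,0.7,0, 0,0.02,0.82,0, 0,0.02,0.92,0, 0,0.02,1,0, 0,0.02,1.04,0, 0,0.02,1.04,0]'
python3 - <<'E'
from plant import ctrl, imaging
import cv2
im=imaging.read_camera('scene'); cv2.imwrite('pics/s5.png',cv2.resize(im[150:290,60:250,::-1],None,fx=4,fy=4,interpolation=cv2.INTER_CUBIC))
im=imaging.read_camera('wrist'); cv2.imwrite('pics/w5.png',im[:,:,::-1])
E
```

```text
time: 9.03
eef_pos: [0.5681, -0.216, 0.104]
tcp_rot: [0.69, 0.724, -0.0, -0.0]
contact_force: [-0.7, -0.2, -1.3]
opening: 0.09
```

View pics/s5.png

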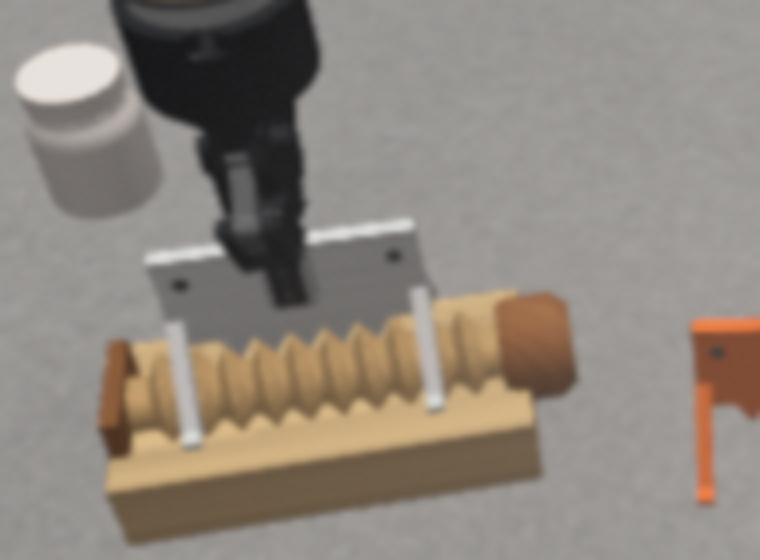

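View pics/w5.png

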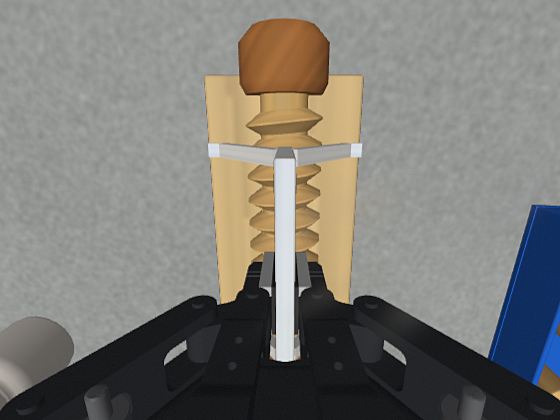

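The leaf sits centred over the screw (plate column 285, feet at (213,150) and (356,150)). In the scene crop the teeth point into the valleys. Lowering it slowly.

```bash
python3 -m creep '[0,0,0.03,0, 0,0,0.06,0, 0,0,0.09,0, 0,0,0.12,0, 0,0,0.15,0, 0,0,0.18,0, 0,0,0.21,0, 0,0,0.24,0, 0,0,0.24,0]'
python3 -m creep '[0,0,0.03,0, 0,0,0.06,0, 0,0,0.09,0, 0,0,0.12,0, 0,0,0.14,0, 0,0,0.14,0]'
```

```text
time: 9.88
eef_pos: [0.5682, -0.2161, 0.0981]
tcp_rot: [0.69, 0.724, -0.0, -0.0]
contact_force: [-0.8, 0.3, -1.1]
opening: 0.086
time: 10.38
eef_pos: [0.5682, -0.216, 0.0946]
tcp_rot: [0.69, 0.724, -0.0, -0.0]
contact_force: [0.4, -0.2, -1.8]
opening: 0.085
```

No contact yet and past crest height, so the teeth are in the grooves. The rest goes in smaller steps.

```bash
python3 -m creep '[0,0,0.02,0, 0,0,0.04,0, 0,0,0.06,0, 0,0,0.08,0, 0,0,0.08,0]'
python3 -m creep '[0,0,0.02,0, 0,0,0.04,0, 0,0,0.04,0]'
```

```text
time: 10.8
eef_pos: [0.5682, -0.216, 0.0927]
tcp_rot: [0.69, 0.724, -0.0, -0.0]
contact_force: [-0.9, -0.2, -1.9]
opening: 0.087
time: 11.05
eef_pos: [0.5684, -0.2159, 0.092]
tcp_rot: [0.69, 0.724, 0.0, -0.0]
contact_force: [-0.1, 2.5, 1.2]
opening: 0.088
```

```bash
python3 -m creep '[0,0,0.02,0, 0,0,0.02,0, 0,0,0.02,0]'
python3 - <<'E'
from plant import ctrl, imaging
import cv2
im=imaging.read_camera('scene'); cv2.imwrite('pics/s6.png',cv2.resize(im[150:290,60:250,::-1],None,fx=4,fy=4,interpolation=cv2.INTER_CUBIC))
print(ctrl.get_state()['contact_force'])
E
```

```text
time: 11.3
eef_pos: [0.5684, -0.216, 0.0919]
tcp_rot: [0.69, 0.724, 0.0, -0.0]
contact_force: [-1.3, 1.9, 2.9]
opening: 0.087
[-0.86925682  2.63335972  2.40046772]
```

View pics/s6.png

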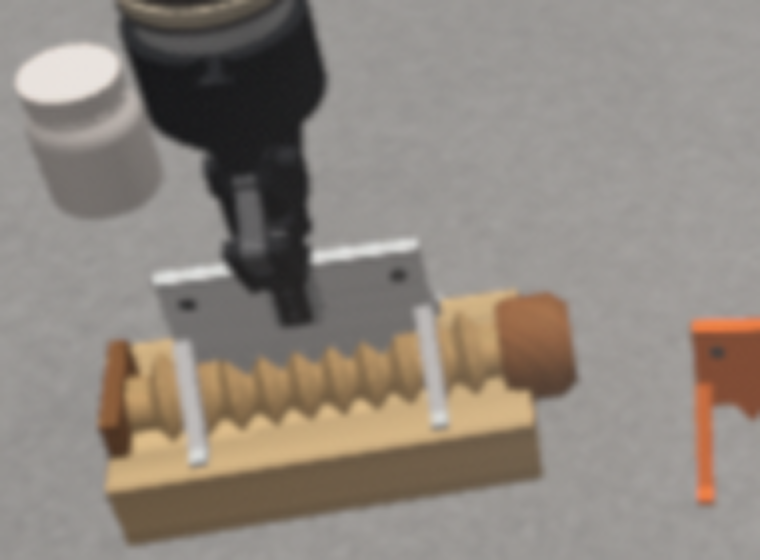

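```bash
python3 -m creep '[0.01,0,0.02,0, 0.02,0,0.03,0, 0.02,0,0.03,0, 0.02,0,0.03,0]'
python3 -m creep '[0,0,0,0,0,0,0,0,0,0,0,0]' 222 20
python3 -m creep '[0,0,0,0,0,0,0,0,0,0,0,0,0,0,0,0,0,0,0,0]' 100 20
python3 - <<'E'
from plant import ctrl, imaging
import cv2
im=imaging.read_camera('scene'); cv2.imwrite('pics/s7.png',cv2.resize(im[150:290,60:250,::-1],None,fx=4,fy=4,interpolation=cv2.INTER_CUBIC))
im=imaging.read_camera('wrist'); cv2.imwrite('pics/w7.png',im[:,:,::-1])
E
```

```text
time: 11.68
eef_pos: [0.5685, -0.2159, 0.0917]
tcp_rot: [0.69, 0.724, -0.0, 0.0]
contact_force: [-2.7, 1.3, 5.8]
opening: 0.09
time: 11.93
eef_pos: [0.5681, -0.2159, 0.0902]
tcp_rot: [0.69, 0.724, -0.0, 0.0]
contact_force: [0.2, -0.4, 0.4]
opening: 0.132
time: 12.35
eef_pos: [0.5682, -0.2156, 0.0905]
tcp_rot: [0.69, 0.724, -0.0, -0.0]
contact_force: [0.1, 0.3, -0.1]
opening: 0.607
```

View pics/s7.png

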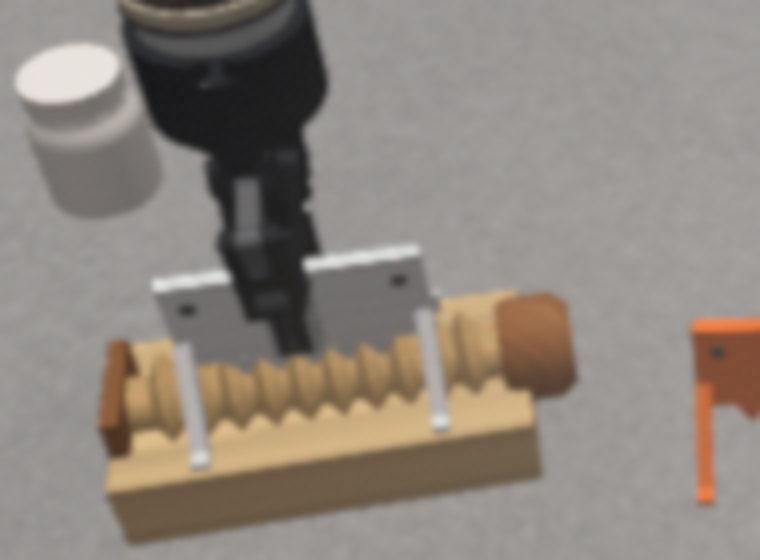

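View pics/w7.png

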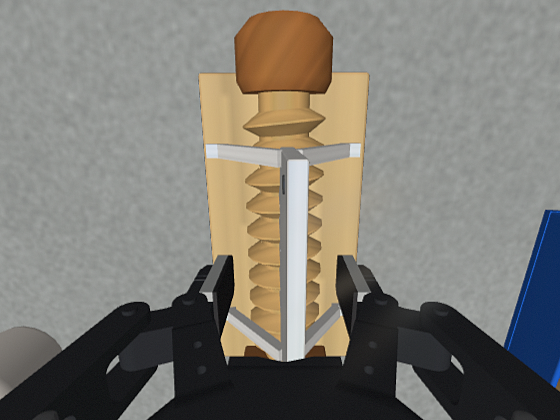

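```bash
python3 - <<'E'
from plant import ctrl, imaging
import cv2,pickle
from h import *
st=ctrl.get_state();ci=imaging.camera_info('wrist'); im=imaging.read_camera('wrist')
pickle.dump((st,ci),open('w8.pkl','wb')); print(st['time'],st['eef_pos'])
cv2.imwrite('pics/w8c.png',cv2.resize(im[130:370,190:380,::-1],None,fx=2.5,fy=2.5,interpolation=cv2.INTER_CUBIC))
cv2.imwrite('pics/w8.png',im[:,:,::-1])
c=cam(ci)
for roll in (0,3.5,-3.5):
  t=np.radians(roll)
  L=np.array([[60,-4,81],[60,4,81],[-60,-4,81],[-60,4,81],[56,46,0],[56,-46,0]])/1000
  Q=L.copy();Q[:,1]=L[:,1]*np.cos(t)-L[:,2]*np.sin(t);Q[:,2]=.045+L[:,1]*np.sin(t)+L[:,2]*np.cos(t)
  print(roll,((proj(c,world([.5681,-.2159,1.619],Q))-[190,130])*2.5).round(0).tolist())
E
```

```text
12.45 [ 0.56825108 -0.21564911  0.09055343]
0 [[262.0, 73.0], [205.0, 73.0], [257.0, 722.0], [214.0, 722.0], [47.0, 50.0], [423.0, 50.0]]
3.5 [[297.0, 72.0], [241.0, 73.0], [283.0, 720.0], [241.0, 723.0], [45.0, 51.0], [420.0, 49.0]]
-3.5 [[227.0, 73.0], [171.0, 72.0], [230.0, 723.0], [188.0, 720.0], [50.0, 49.0], [426.0, 51.0]]
```

View pics/w8c.png

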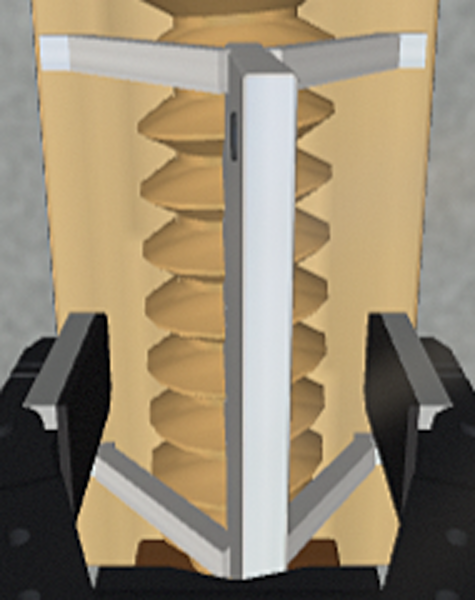

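The leaf is home lengthwise but leans about 3.5° to +x: its top edge is at crop column 270, where 233 would be upright. One foot is resting on the block. There's plenty of time, so I'll square it up in the jaws and let go more slowly.

```bash
python3 -m creep '[0,0,-0.04,0,0,0,-0.06,0,0,0,-0.06,0,0,0,-0.06,0,0,0,-0.06,0]' 215 20
python3 -m creep '[0,0,0,0,0,0,0,0,0,0,0,0,0,0,0,0]' 240 20
python3 - <<'E'
from plant import ctrl
from h import *
st=ctrl.get_state();print(st['contact_force'],st['wrist_torque'],todo(st,[.5681,-.2159,.092],1.6195+np.pi/2))
E
```

```text
time: 12.92
eef_pos: [0.5683, -0.2156, 0.0921]
tcp_rot: [0.69, 0.724, 0.0, 0.0]
contact_force: [-0.5, 0.2, -0.3]
opening: 0.155
time: 13.25
eef_pos: [0.5683, -0.2156, 0.0921]
tcp_rot: [0.69, 0.724, 0.0, 0.0]
contact_force: [-0.3, 0.1, -0.3]
opening: 0.086
[-0.31977776  0.08745735 -0.26556894] [ 0.01035541 -0.00107112 -0.01518412] (array([-0.01 , -0.008,  0.004]), np.float64(-0.009))
```

```bash
python3 -m creep '[0,0,0,0,0,0,0,0]' 232 20
python3 -m creep '[0,0,0,0,0,0,0,0]' 229 20
python3 -m creep '[0,0,0,0,0,0,0,0]' 225 20
python3 -m creep '[0,0,0,0,0,0,0,0]' 215 20
python3 -m creep '[0,0,0,0,0,0,0,0,0,0,0,0]' 150 20
python3 - <<'E'
from plant import ctrl, imaging
import cv2
im=imaging.read_camera('wrist')
cv2.imwrite('pics/w9c.png',cv2.resize(im[130:370,190:380,::-1],None,fx=2.5,fy=2.5,interpolation=cv2.INTER_CUBIC))
E
```

```text
time: 13.42
eef_pos: [0.5683, -0.2156, 0.0921]
tcp_rot: [0.69, 0.724, 0.0, 0.0]
contact_force: [0.7, -0.2, -1.0]
opening: 0.09
time: 13.58
eef_pos: [0.5682, -0.2156, 0.092]
tcp_rot: [0.69, 0.724, -0.0, -0.0]
contact_force: [0.3, -0.2, 0.5]
opening: 0.105
time: 13.75
eef_pos: [0.5682, -0.2156, 0.092]
tcp_rot: [0.69, 0.724, -0.0, -0.0]
contact_force: [-0.5, -0.5, -0.4]
opening: 0.118
time: 13.92
eef_pos: [0.5682, -0.2156, 0.0921]
tcp_rot: [0.69, 0.724, -0.0, -0.0]
contact_force: [0.5, -0.8, -0.1]
opening: 0.158
time: 14.17
eef_pos: [0.5682, -0.2156, 0.0921]
tcp_rot: [0.69, 0.724, -0.0, -0.0]
contact_force: [-0.5, 0.5, 0.7]
opening: 0.41
```

View pics/w9c.png

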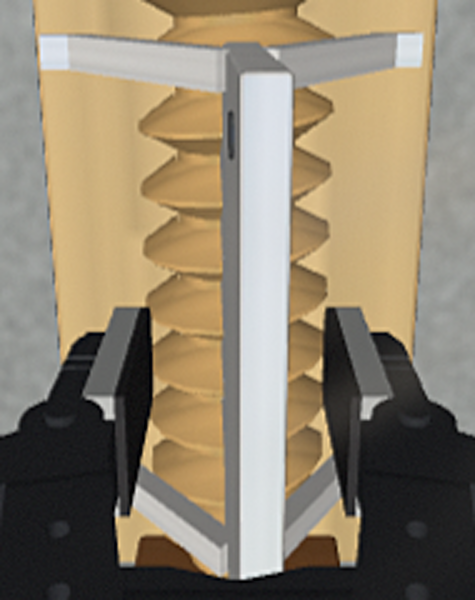

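It settles at the same lean after a slow, force-free release. This is its natural rest: seated in the grooves, rocked through its small leg play onto one foot. I'll open wider and retreat straight up.

```bash
python3 -m creep '[0,0,0,0,0,0,0,0,0,0,0,0,0,0,0,0,0,0,-0.1,0,0,0,-0.3,0,0,0,-0.6,0,0,0,-1,0,0,0,-1.6,0,0,0,-2.3,0,0,0,-3,0,0,0,-3.7,0,0,0,-4.3,0,0,0,-4.8,0,0,0,-5,0,0,0,-5,0,0,0,-5,0]' 40 20
python3 -m creep '[-0.5,0,0,0,-1.5,0,0,0,-2.5,0,0,0,-3.1,0,0,0,-3.4,0,0,0,-3.4,0,0,0,-3.4,0,0,0]'
python3 - <<'E'
from plant import ctrl, imaging
import cv2
from h import *
ci=imaging.camera_info('wrist');im=imaging.read_camera('wrist');cv2.imwrite('pics/w10.png',im[:,:,::-1])
c=cam(ci)
for roll in (0,3.5):
  t=np.radians(roll)
  L=np.array([[60,0,81],[-60,0,81],[56,44,0],[56,-44,0],[-56,44,0],[-56,-44,0]])/1000
  Q=L.copy();Q[:,1]=L[:,1]*np.cos(t)-L[:,2]*np.sin(t);Q[:,2]=.045+L[:,1]*np.sin(t)+L[:,2]*np.cos(t)
  print(roll,proj(c,world([.5681,-.2159,1.619],Q)).round(1).tolist())
im=imaging.read_camera('scene'); cv2.imwrite('pics/s10.png',im[:,:,::-1])
E
```

```text
time: 15.63
eef_pos: [0.5681, -0.2155, 0.217]
tcp_rot: [0.69, 0.724, -0.0, -0.0]
contact_force: [0.4, 0.4, 0.0]
opening: 0.842
time: 16.22
eef_pos: [0.572, -0.3004, 0.2163]
tcp_rot: [0.69, 0.724, 0.0, -0.001]
contact_force: [0.0, -0.5, 0.1]
opening: 0.841
0 [[284.5, 9.2], [284.9, 185.4], [237.3, 45.2], [332.1, 45.0], [242.4, 166.0], [327.5, 165.8]]
3.5 [[291.9, 9.3], [291.2, 185.4], [237.0, 44.5], [331.6, 45.7], [242.1, 166.4], [327.1, 165.5]]
```

View pics/w10.png

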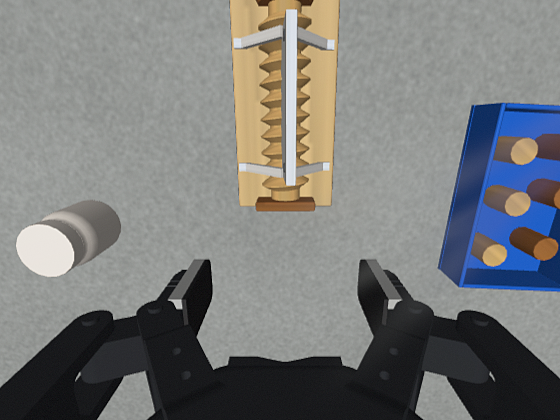

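View pics/s10.png

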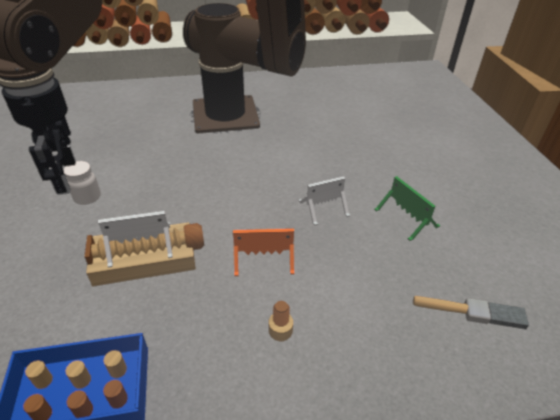

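The leaf's top edge runs from (291,10) to (291,184) and its feet are where the home pose predicts. It is central, in line, and at home height with the steady lean of about 3°. Nothing else has moved.

```bash
python3 - <<'E'
from plant import ctrl
print(ctrl.sign_off())
E
```

```text
the job is handed in; nothing more can be done
None
```

The coarse leaf is sitting by itself on the middle of the screw with its teeth in the threads, but it leans about 3.5° sideways instead of standing perfectly upright.

I gripped the coarse leaf at mid-length and lowered it slowly onto the screw. First contact came at the fully home height (origin about 45 mm, not 55), and the wrist force stayed below about 7 N. I then let go and backed the arm away, handing in about 16 s into the 38 s allowed.

- **Position:** the last wrist picture shows the leaf central and in line with the screw, within about 1 px of the predicted home pose. The gripper was clear, and the fine, orange and green leaves had not been touched.
- **Lean:** after release the leaf rocks until, as far as I can tell, one side's feet rest on the block. I squared it up and released it again slowly with no force on it, and it settled at the same lean. That looks like its natural rest, but it is the one check that was not perfect.

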